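# Clamp a specimen carrier and strike its mark

### The arm

A 7-joint arm with a two-finger parallel gripper is mounted at the origin on the work surface. World frame = base frame: x ahead of the robot, y to its left, z up, the work surface at z = 0. Lengths are in mm, angles in rad, forces in N, time in s.
With the tool pointing down it reaches from about 400 to 900 mm from the base axis. Payload 5.5 kg.
Tool frame: the origin (TCP) lies midway between the tips of the shut fingers; the grasp point (between the pads) lies 19 mm behind it; y points along the fingers, x is the direction in which the jaws open and shut, and the axes are right-handed (so a half turn about y gives the same grasp; the last joint's range is limited). The gripper opens to 92 mm and grips with 3 to 60 N. Pads are 19 mm wide; open, the fingers measure 130 mm over their backs; the gripper's body (75 mm by 190 mm) begins 47 mm behind the grasp point.
Start: joints at [1.435, 0.501, -0.427, 1.55, 0.221, 1.138, -0.21], TCP at [252.437, -598.979, 196.229] pointing down, gripper open.
Joint ranges: [-2.88, 2.88], [-0.31, 2.03], [-1.54, 1.56], [0.2, 2.42], [-1.41, 4.55], [0.19, 2.02], [-2.57, 2.57]. Speed limits (rad/s): [2.57, 2.57, 3.14, 3.14, 3.14, 3.14, 3.14].

### API

Orientations are given as a 3x3 rotation matrix whose columns are the frame's x, y, z axes.
In Python, from cell import manip gives the robot as it stands.
- The arm moves only by the tool drive_tool, never from a script. Its argument "increments" is a list of rows, each an object of numbers: "tx", "ty", "tz": the shift along the world's x, y, z in m; "wx", "wy", "wz": the turn, a rotation vector about the world's x, y, z in degrees; "hand": the opening, from 0 (shut) to 1 (fully open). A call has 1 to 20 rows; each row shifts and turns the pose as measured when the row begins; what a row does not reach is not made up. A row lasts 1/12 s, in which the tool goes at most 41.7 mm and 7.16 degrees, less where a joint would pass 70% of its speed; a pose out of reach is approached as far as the arm can. A call with a gripper value outside its range is refused whole. The fingers move at their own pace and stop on an object; "force" is the grip in N (left out, the last holds). Time passes only in rows, so rows that do not move let the fingers close. It gives the time, the measured TCP pose, the force and the opening at its end, in the units of the state.
- manip.get_state(): the state, without advancing time (a new reading comes with each control period).
- manip.camera(name): name is "side" or "top" or "wrist"; returns a dict with "frame" (384x512x3 uint8, red, green, blue), "z_map" (384x512 float32, mm along the optical axis (not along the pixel's ray), 0 where there is no reading), "mtx" (3x3 intrinsics, pixels), "rvec" (rotation vector, rad) and "tvec" (3), from world to camera coordinates, as OpenCV has them. Camera axes: x right, y down, z forward; pixel columns grow to the right and rows downward; lengths in mm; the calibration is good to about 2 mm. A picture is of the moment at which its call begins.
- manip.finish_job(): hands the job in, once; it reports no verdict.
The state is a dict: "t": time; "joint_positions": joint angles; "dq": joint speeds; "joint_torque": joint torques, N m; "eef_pos": TCP position; "tool_rot": TCP orientation; "force": force on the tool from outside, world axes, zero at the start; "torque": the same for the moment, N m; "finger_gap": finger opening in mm.
Only numpy, scipy, OpenCV 4.12 (cv2) and the standard library are available. Lean on these libraries where they do the work, as an engineer would, in place of code of your own. Each camera call takes 0.05 s, during which the arm holds its last target.

### The job

Push the aluminium specimen carrier along the jig's channel until it is fully home against the end stop, then press the raised nose of the rocker clamp down past its centre so that it snaps over and holds the carrier. Only then press the cap of the spring marker straight down until it trips and strikes the carrier, and let it spring back up. Leave the other things on the bench where they stand.

Things in the scene. Friction and masses are not known exactly. Their poses are not given: they have to be found in the camera images.
- jig: Fixed black marking jig. Base plate 15 mm thick, x -60 to +110, y -150 to +150 mm from the origin, which lies on the bench under the centre line of its channel. z up. The channel runs along y: floor 15 mm above the bench, 53 mm wide, rails 8 mm tall, open at +y, closed at -y by a steel stop block. Rocker clamp and marker arm (36 mm wide, top 77 mm above the bench) reach over it from +x.
- stop (a point): Middle of the end stop's face at the channel's floor: jig x = 0, y = -110 mm, z = 15 mm; the stop's top is 34 mm above the bench. Axes as the jig's.
- carrier: Loose aluminium specimen carrier lying in the channel, 0.2 to 0.4 kg: slab 50 (x) x 160 (y) x 14 mm, with an upright tab (40 mm in x, 12 mm thick in y, top 50 mm above the slab's underside) at its +y end. Origin: centre of the slab's underside. It starts 40 to 80 mm short of the stop; fully home its origin is at jig y = -30 mm.
- inner_end (a point): Middle of the carrier's lower edge at its -y end, which meets the stop: it lies on point stop when the carrier is fully home.
- tab (a point): Middle of the top edge of the tab's outer (+y) face, 50 mm above the carrier's underside (65 mm above the bench). Pushing the tab's outer face along the jig's -y moves the carrier home; clear space in front of that face.
- nose (a point): Middle of the ribbed thumb plate (30 x 32 mm) on the nose of the steel rocker clamp, where it is pressed down: about 99 mm above the bench when open, 69 mm when clamped. The rocker's pivot runs along jig y at jig x = 65, y = -10, z = 55 mm; the nose is on its -x side over the channel, 69 mm from the pivot, and moves about 15 mm towards -x as it goes down.
- rocker (a joint): Angle of the rocker clamp, rad: 0 open (nose up, the start), about 0.50 clamped with its rubber foot on the carrier (0.53 with nothing under it). Over-centre spring, centre at 0.25: the nose resists with 8 to 10 N at first, less towards the centre, then snaps over by itself and stays.
- cap (a point): Middle of the top of the spring marker's round cap (38 mm across), 119 mm above the bench when up; straight above the channel's centre line at jig x = 0, y = -75 mm.
- marker (a joint): Depth of the spring marker, m: 0 up, 0.015 when its stylus strikes a carrier lying under it (0.0155 at most). It resists with about 6 N rising to about 11 N over the first 8 mm, then its spring trips: the resistance falls to about 3 N at the bottom. It springs back up by itself when released.
- jar: Bystander, loose: closed glass jar, 56 mm across, 75 mm tall. Origin at its underside's centre.
- barrel: Bystander, loose: dark steel lens barrel standing upright, 40 mm across, 65 mm tall. Origin at its underside's centre.
- dish: Bystander, loose: small open glass dish, 80 mm across, 18 mm tall. Origin at its underside's centre.
- collar: Bystander, loose: brass ring, 60 mm across, 22 mm tall, lying on the free back corner of the jig's base plate. Origin at its underside's centre.
- slide_box: Bystander, loose: wooden box 80 x 100 x 34 mm. Origin at its underside's centre.
- brush: Bystander, loose: brush lying behind the jig.
- screwdriver: Bystander, loose: screwdriver lying beside the jig.
Things that resemble listed ones, but are neither listed nor needed, are in the scene too. What is meant by the carrier is not turquoise, and is the larger of those in its own colour.

How it is judged:
By the outcome, as a careful person would: the job done as asked, in the order asked, and still so for the second after the job is handed in, with the robot touching nothing.
It also fails if it takes over 42 s, if anything falls off the work surface, if the arm or the gripper's body presses on something with over 40 N, if the wrist force passes 120 N, or if a joint passes its speed limit or range.

## Working session

There is one attempt and no reset: what is moved stays moved. The work goes in short steps, Python scripts to look and compute and a tool call to move; the robot and the scene stay as the last step left them, time stands still between calls to the robot, and variables do not carry over. Pictures are saved under pics/ and viewed, and the job is handed in when it is done.

Besides the shell and the picture viewer there is one more tool, called by a JSON object that holds its "op" and its "data", one argument or row to a line. drive_tool: Moves the arm, as the interface text tells. Its arguments: {"type":"object","properties":{"increments":{"type":"array"},"force":{"type":"number"}},"required":["increments"]}

```bash
mkdir -p pics; ls
cat > h.py <<'E'
from cell import manip
import numpy as np, cv2
def shot(n,f):
    c=manip.camera(n); cv2.imwrite(f'pics/{f}.png',c['frame'][:,:,::-1]); np.savez(f'pics/{f}.npz',**c); return c
def w(c,u,v):
    z=float(c['z_map'][int(round(v)),int(round(u))]); K=c['mtx']; R=cv2.Rodrigues(np.array(c['rvec'],float))[0]
    p=np.array([(u-K[0,2])/K[0,0]*z,(v-K[1,2])/K[1,1]*z,z]); return R.T@(p-np.array(c['tvec'],float).ravel())
def crop(f,x0,y0,x1,y1,s,o):
    im=cv2.imread(f'pics/{f}.png')[y0:y1,x0:x1]; cv2.imwrite(f'pics/{o}.png',cv2.resize(im,None,fx=s,fy=s,interpolation=cv2.INTER_CUBIC))
E
python3 - <<'E'
from h import *
for n in('top','side'): shot(n,n+'0')
s=manip.get_state(); print(s)
E
```

```text
pics
{'t': 0.1, 'joint_positions': array([ 1.4351566 ,  0.50177607, -0.42678312,  1.55133755,  0.22080773,
        1.13829092, -0.21030825]), 'dq': array([-0.00090496, -0.00315827,  0.00063957, -0.00145709,  0.00031008,
        0.00177067,  0.00047364]), 'joint_torque': array([-1.15315360e-02, -5.67866778e+01, -5.83845377e+00, -2.79912615e+01,
       -6.88991114e-02,  2.39801256e-02,  5.11265500e-05]), 'eef_pos': array([ 252.11309907, -598.37620874,  195.26946683]), 'tool_rot': array([[ 3.88367618e-01, -6.35729920e-04,  9.21504308e-01],
       [-9.21502848e-01,  1.64097513e-03,  3.88368135e-01],
       [-1.75906289e-03, -9.99998452e-01,  5.14746697e-05]]), 'force': array([ 0.03526922, -0.62289472, -0.29922969]), 'torque': array([ 0.01566815,  0.00899092, -0.00172913]), 'finger_gap': 91.87990673489229}
```

View pics/top0.png

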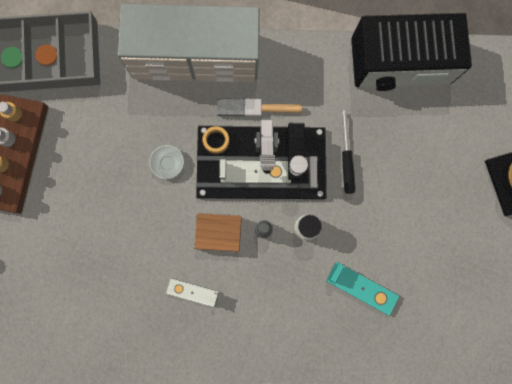

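View pics/side0.png

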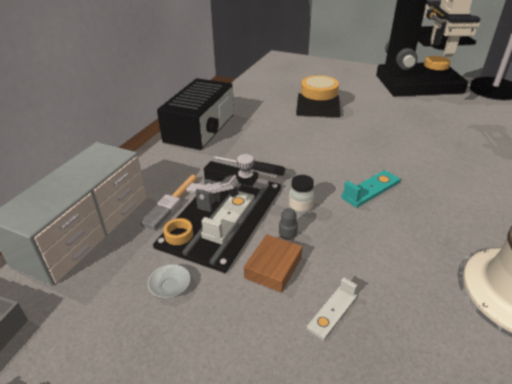

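The top view shows the jig around (262,162), with the tab end at about (222,171), the rocker at (267,140) and the cap at (299,165). I'll enlarge it and measure.

Run:
```python
from h import *
crop('top0',150,90,390,270,3.3,'top0c')
crop('side0',130,130,340,300,3.8,'side0c')
c=np.load('pics/top0.npz')
np.set_printoptions(precision=1,suppress=True)
for n,p in dict(screwTL=(204,131),TR=(320,131),BL=(203,192),BR=(320,194),tab=(222,171),cap=(299,164),nose=(267,165),box=(218,232),barrel=(264,228),jar=(309,227),dish=(167,163)).items(): print(n,w(c,*p))
R=cv2.Rodrigues(c['rvec'])[0]; print(R, -R.T@c['tvec'].ravel(), c['mtx'])
```

```text
screwTL [678.3 171.2  19.9]
TR [684.6 -99.2  17.5]
BL [535.7 169.6  18.8]
BR [535.6 -98.4  19.3]
tab [577.2 125.2  63.8]
cap [585.5 -38.8 117.8]
nose [584.9  27.9 103.5]
box [444.4 132.5  33.4]
barrel [453.2  31.   61.7]
jar [456.  -65.5  76. ]
dish [604.  256.1   5.5]
[[ 0.  -1.   0. ]
 [-1.  -0.  -0.1]
 [ 0.1 -0.  -1. ]] [ 392.6   72.1 1104.4] [[478.3   0.  259.3]
 [  0.  478.3 193.8]
 [  0.    0.    1. ]]
```

View pics/top0c.png

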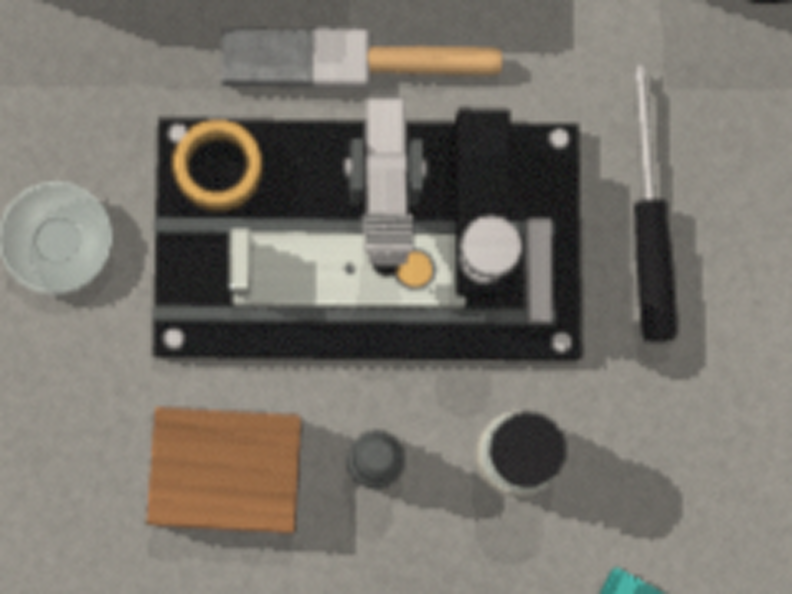

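View pics/side0c.png

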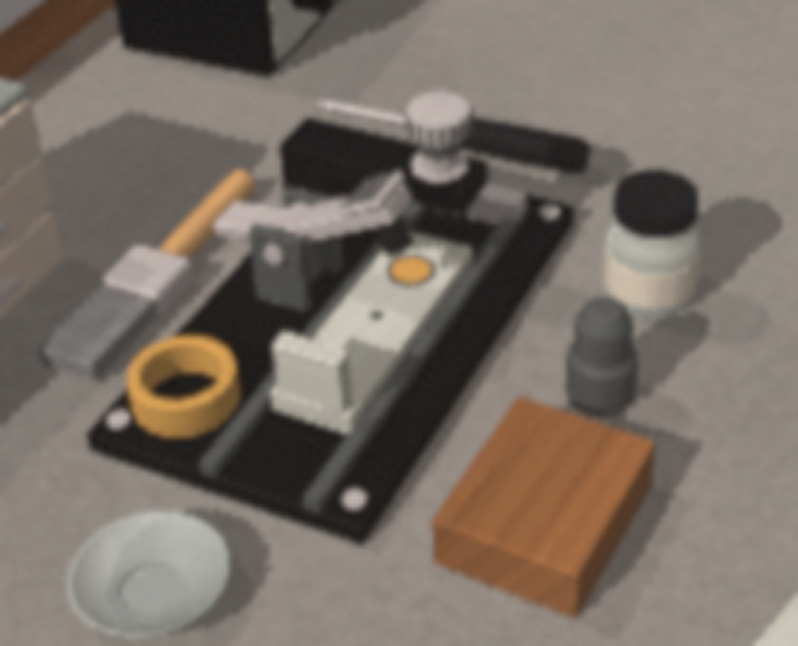

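```bash
cat >> h.py <<'E'
def ray(c,u,v,z):
    K=c['mtx'];R=cv2.Rodrigues(c['rvec'])[0];o=-R.T@c['tvec'].ravel();d=R.T@np.linalg.inv(K)@[u,v,1];return o+d*(z-o[2])/d[2]
E
python3 - <<'E'
from h import *
c=np.load('pics/top0.npz')
np.set_printoptions(precision=1,suppress=True)
f=lambda x,y,z: ray(c,150+(x+.5)/3.3-.5,90+(y+.5)/3.3-.5,z)
for n,a in dict(TL=(177,132,17),TR=(559,138,17),BL=(173,338,17),BR=(562,342,17),cap=(490,246,119),stopL=(527,270,34),stop=(540,270,34),tabTop=(239,258,65),tabOut=(231,258,65),tabfar=(239,229,65),tabnear=(239,290,65),nose=(388,237,99),noseL=(362,237,99),noseR=(413,237,99),plTL=(160,120,15),plBL=(155,356,15),plTR=(578,124,15),plBR=(580,357,15)).items(): print(n,f(*a))
# heights around the path
s=np.load('pics/top0.npz');z=s['z_map'];v,u=np.mgrid[0:384:6,0:512:6];
K=s['mtx'];R=cv2.Rodrigues(s['rvec'])[0];Z=z[v,u];P=np.stack([(u-K[0,2])/K[0,0]*Z,(v-K[1,2])/K[1,1]*Z,Z],-1)-s['tvec'].ravel();P=P@R
m=(P[...,2]>90)&(Z>0);Q=P[m];print(Q[Q[:,0]<900][::4])
E
```

```text
TL [682.2 173.3  17. ]
TR [683.6 -97.   17. ]
BL [535.8 171.9  17. ]
BR [537.6 -98.7  17. ]
cap [584.8 -36.9 119. ]
stopL [585.  -71.9  34. ]
stop [585.2 -80.9  34. ]
tabTop [584.  125.1  65. ]
tabOut [583.9 130.5  65. ]
tabfar [603.7 125.6  65. ]
tabnear [562.4 124.6  65. ]
nose [593.4  27.3  99. ]
noseL [593.1  44.1  99. ]
noseR [593.7  11.   99. ]
plTL [691.2 185.7  15. ]
plBL [523.2 184.2  15. ]
plTR [ 694.6 -111.    15. ]
plBR [ 527.5 -111.6   15. ]
[[ 893.   347.   130.4]
 [ 894.8  296.2  129.8]
 [ 895.7  244.9  130.9]
 [ 897.7  193.8  129.8]
 [ 879.8  346.5  129.8]
 [ 880.4  295.2  131.4]
 [ 883.   244.7  129.1]
 [ 884.3  193.5  129.4]
 [ 887.1  142.3  126.9]
 [ 886.4   90.5  131.1]
 [ 865.8  345.5  130.8]
 [ 867.   294.7  131.3]
 [ 868.7  243.9  130.7]
 [ 869.9  192.8  131.1]
 [ 871.7  141.7  130.3]
 [ 873.7   90.3  129.2]
 [ 898.9 -178.3   93.4]
 [ 890.7 -226.8  112.8]
 [ 890.9 -279.4  115.4]
 [ 896.5 -336.2  107.4]
 [ 897.  -389.4  109.3]
 [ 852.8  319.4  131.3]
 [ 853.3  268.3  133.2]
 [ 855.   217.7  132.5]
 [ 856.2  166.7  132.9]
 [ 859.   115.7  130.2]
 [ 859.9   64.4  
[... 747 characters left out ...]
.3]
 [ 835.9 -200.   109.5]
 [ 838.9 -254.4  106.1]
 [ 840.5 -308.1  105.7]
 [ 839.5 -359.6  111. ]
 [ 842.  -414.5  108.5]
 [ 806.   294.9  117.3]
 [ 806.2  243.3  120. ]
 [ 806.6  191.8  122.1]
 [ 806.8  140.4  124.7]
 [ 808.8   89.2  123.3]
 [ 823.4 -187.5  105.7]
 [ 823.1 -239.6  109.6]
 [ 825.  -293.3  108.3]
 [ 825.1 -345.5  111.5]
 [ 827.5 -400.1  109.2]
 [ 798.5  258.3  105.1]
 [ 806.   155.5   93.2]
 [ 805.6  102.6   97.5]
 [ 809.1 -187.   106.9]
 [ 809.7 -239.6  108.7]
 [ 810.3 -292.1  110.5]
 [ 810.4 -344.1  113.6]
 [ 815.7 -401.9  104.3]
 [ 798.2 -214.8  101.6]
 [ 802.1 -270.4   95.3]
 [ 805.5 -326.3   90.1]
 [ 602.3  -40.7  119.6]
 [ 589.2  -40.5  121.1]
 [ 576.3  -28.   120.6]]
```

Jig origin is at about (584.5, 37.5) with near-zero yaw. The tab's outer face is at y≈130.5 and should end at about 87.5. Next I shut the hand and travel to a point above and in front of the tab, turning the jaws to lie along x.

{"op": "drive_tool", "data": {
  "increments": [
    {"tx":0.015,"ty":0.035,"tz":0.003,"wz":3.5,"hand":0},
    {"tx":0.015,"ty":0.035,"wz":3.5,"hand":0},
    {"tx":0.015,"ty":0.035,"wz":3.5,"hand":0},
    {"tx":0.015,"ty":0.035,"wz":3.5,"hand":0},
    {"tx":0.015,"ty":0.035,"wz":3.5,"hand":0},
    {"tx":0.015,"ty":0.035,"wz":3.5,"hand":0},
    {"tx":0.015,"ty":0.035,"wz":3.5,"hand":0},
    {"tx":0.015,"ty":0.035,"wz":3.5,"hand":0},
    {"tx":0.015,"ty":0.035,"wz":3.5,"hand":0},
    {"tx":0.015,"ty":0.035,"wz":3.5,"hand":0},
    {"tx":0.015,"ty":0.035,"wz":3.5,"hand":0},
    {"tx":0.015,"ty":0.035,"wz":3.5,"hand":0},
    {"tx":0.015,"ty":0.035,"wz":3.5,"hand":0},
    {"tx":0.015,"ty":0.035,"wz":3.5,"hand":0},
    {"tx":0.015,"ty":0.035,"wz":3.5,"hand":0},
    {"tx":0.015,"ty":0.035,"wz":3.5,"hand":0},
    {"tx":0.015,"ty":0.035,"wz":3.5,"hand":0},
    {"tx":0.015,"ty":0.035,"wz":3.5,"hand":0},
    {"hand":0}
  ],
  "force": 20
}}

```text
schema error: expected keys tx, ty, tz, wx, wy, wz, hand
```

{"op": "drive_tool", "data": {
  "increments": [
    {"tx":0.015,"ty":0.035,"tz":0.005,"wx":0,"wy":0,"wz":3.5,"hand":0},
    {"tx":0.015,"ty":0.035,"tz":0,"wx":0,"wy":0,"wz":3.5,"hand":0},
    {"tx":0.015,"ty":0.035,"tz":0,"wx":0,"wy":0,"wz":3.5,"hand":0},
    {"tx":0.015,"ty":0.035,"tz":0,"wx":0,"wy":0,"wz":3.5,"hand":0},
    {"tx":0.015,"ty":0.035,"tz":0,"wx":0,"wy":0,"wz":3.5,"hand":0},
    {"tx":0.015,"ty":0.035,"tz":0,"wx":0,"wy":0,"wz":3.5,"hand":0},
    {"tx":0.015,"ty":0.035,"tz":0,"wx":0,"wy":0,"wz":3.5,"hand":0},
    {"tx":0.015,"ty":0.035,"tz":0,"wx":0,"wy":0,"wz":3.5,"hand":0},
    {"tx":0.015,"ty":0.035,"tz":0,"wx":0,"wy":0,"wz":3.5,"hand":0},
    {"tx":0.015,"ty":0.035,"tz":0,"wx":0,"wy":0,"wz":3.5,"hand":0},
    {"tx":0.015,"ty":0.035,"tz":0,"wx":0,"wy":0,"wz":3.5,"hand":0},
    {"tx":0.015,"ty":0.035,"tz":0,"wx":0,"wy":0,"wz":3.5,"hand":0}
  ],
  "force": 20
}}

```text
t: 1.1
eef_pos: [424.3, -167.1, 194.3]
tool_rot: [[0.911, -0.009, 0.413], [-0.413, -0.003, 0.911], [-0.007, -1.0, -0.006]]
force: [1.3, -0.1, -0.1]
finger_gap: 16.5
```

{"op": "drive_tool", "data": {
  "increments": [
    {"tx":0.017,"ty":0.037,"tz":0.002,"wx":0,"wy":0,"wz":2.7,"hand":0},
    {"tx":0.017,"ty":0.037,"tz":0,"wx":0,"wy":0,"wz":2.7,"hand":0},
    {"tx":0.017,"ty":0.037,"tz":0,"wx":0,"wy":0,"wz":2.7,"hand":0},
    {"tx":0.017,"ty":0.037,"tz":0,"wx":0,"wy":0,"wz":2.7,"hand":0},
    {"tx":0.017,"ty":0.037,"tz":0,"wx":0,"wy":0,"wz":2.7,"hand":0},
    {"tx":0.017,"ty":0.037,"tz":0,"wx":0,"wy":0,"wz":2.7,"hand":0},
    {"tx":0.017,"ty":0.037,"tz":0,"wx":0,"wy":0,"wz":2.7,"hand":0},
    {"tx":0.017,"ty":0.037,"tz":0,"wx":0,"wy":0,"wz":2.7,"hand":0},
    {"tx":0.017,"ty":0.037,"tz":0,"wx":0,"wy":0,"wz":2.7,"hand":0},
    {"tx":0,"ty":0,"tz":0,"wx":0,"wy":0,"wz":0,"hand":0}
  ]
}}

```text
t: 1.93
eef_pos: [576.7, 185.9, 194.4]
tool_rot: [[1.0, -0.008, -0.026], [0.026, -0.005, 1.0], [-0.008, -1.0, -0.005]]
force: [-0.9, 0.5, 1.1]
finger_gap: 0.5
```

{"op": "drive_tool", "data": {
  "increments": [
    {"tx":0.008,"ty":-0.016,"tz":-0.03,"wx":0.3,"wy":-0.5,"wz":-1.5,"hand":0},
    {"tx":0,"ty":0,"tz":-0.035,"wx":0,"wy":0,"wz":0,"hand":0},
    {"tx":0,"ty":0,"tz":-0.035,"wx":0,"wy":0,"wz":0,"hand":0},
    {"tx":0,"ty":0,"tz":-0.03,"wx":0,"wy":0,"wz":0,"hand":0},
    {"tx":0,"ty":0,"tz":-0.02,"wx":0,"wy":0,"wz":0,"hand":0},
    {"tx":0,"ty":0,"tz":0,"wx":0,"wy":0,"wz":0,"hand":0}
  ]
}}

```text
t: 2.43
eef_pos: [583.8, 176.5, 38.3]
tool_rot: [[1.0, 0.002, -0.008], [0.008, 0.006, 1.0], [0.002, -1.0, 0.006]]
force: [-0.6, -0.7, -0.9]
finger_gap: 0.7
```

{"op": "drive_tool", "data": {
  "increments": [
    {"tx":0.001,"ty":-0.018,"tz":-0.002,"wx":0,"wy":0,"wz":0,"hand":0},
    {"tx":0,"ty":-0.012,"tz":0,"wx":0,"wy":0,"wz":0,"hand":0},
    {"tx":0,"ty":-0.007,"tz":0,"wx":0,"wy":0,"wz":0,"hand":0},
    {"tx":0,"ty":-0.006,"tz":0,"wx":0,"wy":0,"wz":0,"hand":0},
    {"tx":0,"ty":-0.006,"tz":0,"wx":0,"wy":0,"wz":0,"hand":0},
    {"tx":0,"ty":-0.006,"tz":0,"wx":0,"wy":0,"wz":0,"hand":0},
    {"tx":0,"ty":-0.006,"tz":0,"wx":0,"wy":0,"wz":0,"hand":0}
  ]
}}

```text
t: 3.02
eef_pos: [585.3, 114.3, 40.1]
tool_rot: [[1.0, 0.004, -0.01], [0.01, 0.008, 1.0], [0.004, -1.0, 0.008]]
force: [0.6, -0.1, 0.0]
finger_gap: 0.1
```

Run:
```python
from h import *
shot('side','side1');crop('side1',130,100,340,300,3,'side1c')
```

```text
(no output)
```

View pics/side1c.png

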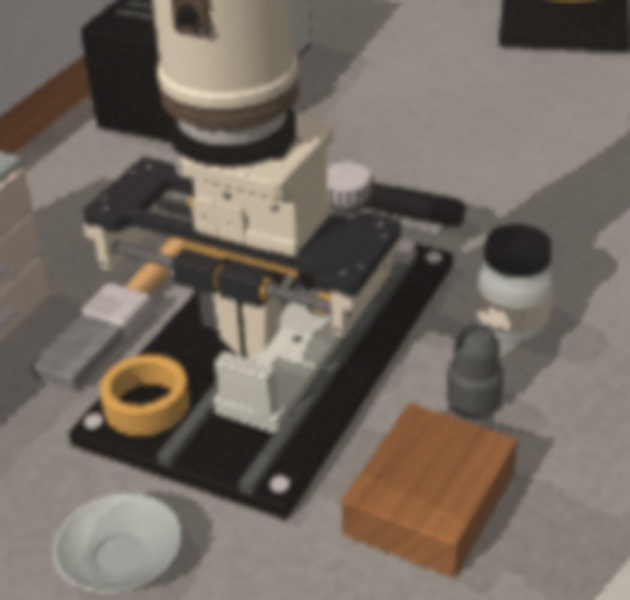

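The tab appears to stand in front of the fingers in this view. I'll check by projecting the TCP into the image and reading depth before moving on.

Run:
```python
from h import *
np.set_printoptions(precision=1,suppress=True)
c=np.load('pics/side1.npz');R=cv2.Rodrigues(c['rvec'])[0];print('cam',-R.T@c['tvec'].ravel())
pts=np.array([[585.3,114.3,40],[585.3,114.3,106],[585,130.5,65],[585,87,65],[584.5,37.5-75,119],[536,172,17],[683,172,17]],float)
p=cv2.projectPoints(pts,c['rvec'],c['tvec'],c['mtx'],None)[0][:,0];print(p)
for u,v in [(130+245/3,100+380/3),(130+228/3,100+330/3),(130+262/3,100+335/3),(130+245/3,100+359/3),(130+195/3+20,100+410/3)]: print(u,v,w(c,u,v))
c0=np.load('pics/side0.npz')
for u,v in [(130+310/3.8,130+375/3.8),(130+310/3.8,130+345/3.8)]: print(w(c0,u,v))
im=cv2.imread('pics/side1.png');[cv2.circle(im,tuple(int(x) for x in q),1,(0,0,255),-1) for q in p]
cv2.imwrite('pics/side1p.png',cv2.resize(im[160:290,140:320],None,fx=4,fy=4))
shot('wrist','wr1')
shot('top','top1');crop('top1',150,90,390,270,3.3,'top1c')
```

```text
cam [245.5 646.2 614.1]
[[214.2 227.6]
 [211.9 202.8]
 [209.5 223.4]
 [219.8 210.6]
 [245.3 158.8]
 [222.7 261.6]
 [160.4 240. ]]
211.66666666666669 226.66666666666669 [581.5 129.1  56.4]
206.0 210.0 [593.6 125.1  93.1]
217.33333333333331 211.66666666666669 [569.  123.1  95.7]
211.66666666666669 219.66666666666669 [585.8 120.1  66.4]
215.0 236.66666666666666 [576.4 128.3  30. ]
[581.4 130.4  52.1]
[585.4 121.4  64.6]
```

View pics/side1p.png

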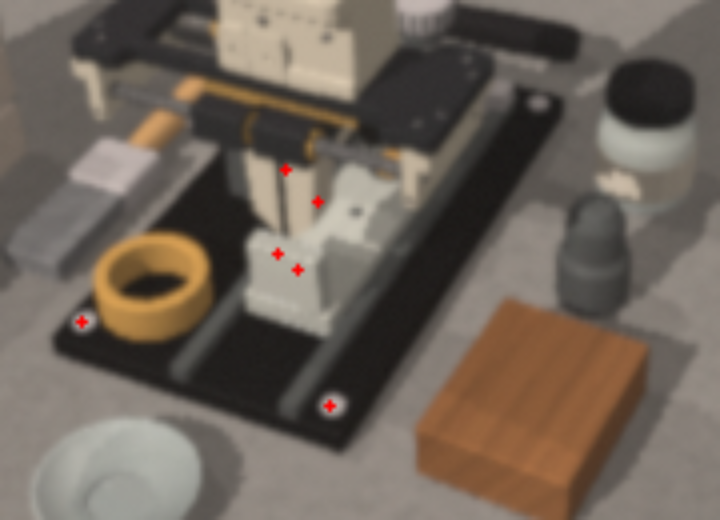

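View pics/wr1.png

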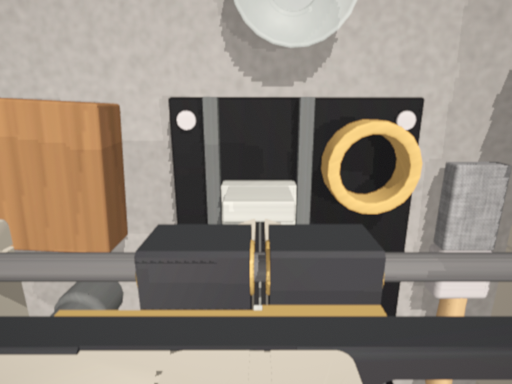

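View pics/top1c.png

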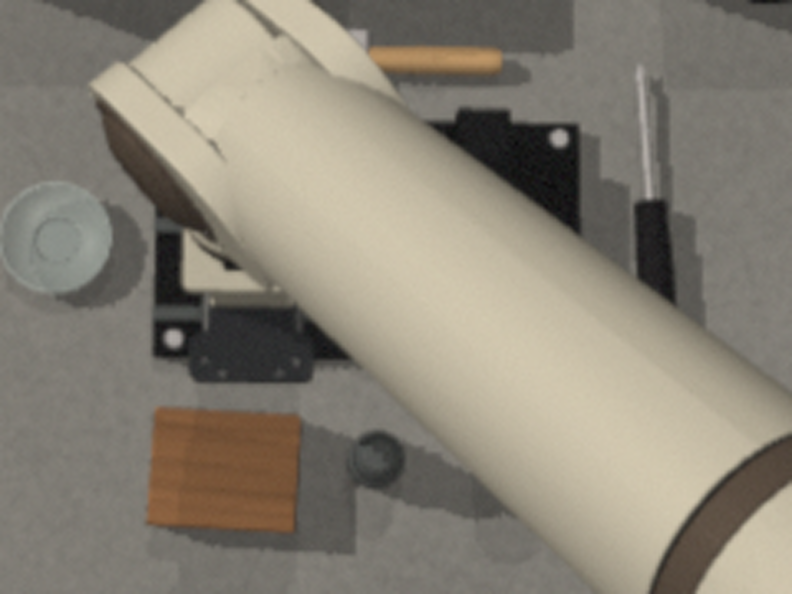

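Run:
```python
from h import *
np.set_printoptions(precision=1,suppress=True)
c=np.load('pics/wr1.npz');R=cv2.Rodrigues(c['rvec'])[0];print('cam',-R.T@c['tvec'].ravel())
for v in range(176,250,4): print(v,*[w(c,u,v) for u in (235,259,285)])
crop('wr1',200,160,320,260,6,'wr1c')
s=manip.get_state();print(s['t'],s['eef_pos'],s['force'],s['torque'])
c=np.load('pics/side1.npz')
for v in range(196,246,3): print(v,*[w(c,u,v) for u in (208,213,216,222)])
```

```text
cam [583.4 182.2 228.8]
176 [567.2 133.6  15.2] [583.4 182.2 228.8] [602.1 133.9  15.2]
180 [567.1 130.7  14.9] [584.  130.6  14.1] [602.2 131.   15.4]
184 [567.9 130.4  25.2] [584.  130.7  26.1] [601.5 130.4  24.4]
188 [568.7 130.7  36.6] [584.  130.5  35.7] [600.6 130.5  35. ]
192 [569.4 130.6  45.5] [583.9 130.3  44.3] [599.8 130.5  44.5]
196 [570.  130.7  54.6] [583.9 130.6  53.8] [599.  130.9  54.6]
200 [570.5 130.5  61.7] [583.9 130.6  61.7] [598.5 130.6  61.4]
204 [570.7 129.   64.2] [583.9 129.1  64.5] [598.2 129.5  65.3]
208 [570.7 126.8  64.7] [583.9 126.6  63.9] [598.2 127.3  65.6]
212 [570.7 124.5  64.9] [584.  124.7  65. ] [598.3 125.   65.6]
216 [570.7 122.4  65.4] [584.  122.4  65.3] [598.4 122.3  64.7]
220 [570.6 119.8  64.9] [584.  119.8  64.7] [598.5 120.1  65.2]
224 [567.8 103.1  28.7] [584.  121.3  74.4] [601.8 103.7  29.6]
228 [576.7 147.4 143.9] [584.  121.3  80. ] [591.2 148.  145.1]
232 [577.  147.5 147. ] [584.  121.2  84.9] [591.  147.7 147.3]
236 [577.2 147.6 149.9] [584.  121.1  89.5] [590.8 147.6 149.8]
240 [577.4 147.6 152.7] [584.  121.4  94.7] [590.6 1
[... 925 characters left out ...]
   30.7] [587.8  76.5  29.4]
223 [588.6 130.4  64.8] [579.3 126.4  64.9] [574.2 123.3  64.2] [583.6  84.4  28.8]
226 [590.4 128.8  54.6] [577.8 129.9  60.3] [570.6 130.1  63.1] [578.8  93.4  29.5]
229 [590.5 129.7  47.1] [577.2 131.7  53.9] [572.5 128.   52.5] [573.4 103.3  31.3]
232 [592.2 128.3  37. ] [578.4 131.   44.5] [571.5 130.6  46.9] [564.5 119.   39.6]
235 [592.7 128.8  28.8] [580.5 128.8  33.5] [572.  130.9  38.6] [565.1 119.   30.9]
238 [592.1 130.9  22.3] [580.5 129.9  26.1] [573.8 129.1  28. ] [561.3 126.   30.2]
241 [591.5 132.9  15.7] [581.5 129.4  16.6] [574.5 129.   19. ] [560.5 128.3  24. ]
244 [586.8 141.1  16.4] [578.  135.9  15.2] [571.7 134.4  16.4] [556.6 135.7  23.7]
```

View pics/wr1c.png

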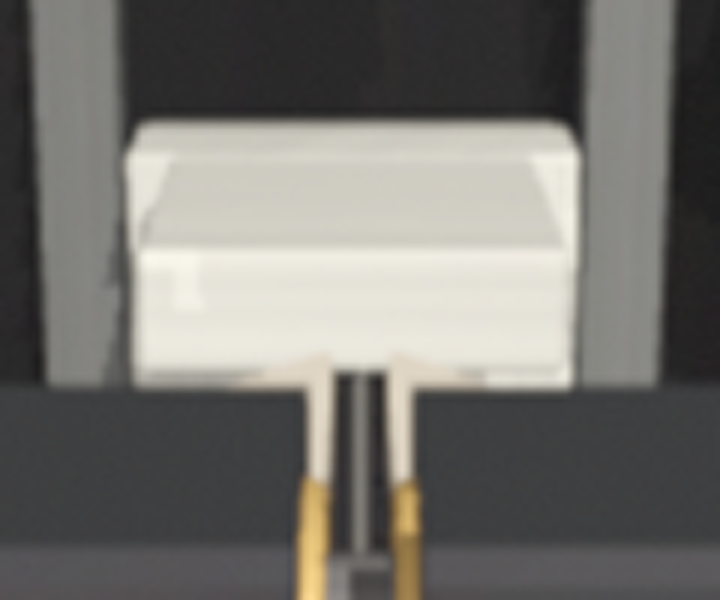

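The depth data says the carrier has not moved (tab face at 130.5), and the fingers are above or behind the tab. They are visible down to z≈66 with no contact force, although the reported TCP z is 40. I'll lift clear, back off and measure the real fingertip height.

{"op": "drive_tool", "data": {
  "increments": [
    {"tx":0,"ty":0,"tz":0.025,"wx":0,"wy":0,"wz":0,"hand":0},
    {"tx":0,"ty":0,"tz":0.025,"wx":0,"wy":0,"wz":0,"hand":0},
    {"tx":0,"ty":0.025,"tz":0,"wx":0,"wy":0,"wz":0,"hand":0},
    {"tx":0,"ty":0.03,"tz":0,"wx":0,"wy":0,"wz":0,"hand":0},
    {"tx":0,"ty":0,"tz":0,"wx":0,"wy":0,"wz":0,"hand":0},
    {"tx":0,"ty":0,"tz":0,"wx":0,"wy":0,"wz":0,"hand":0}
  ]
}}

```text
t: 3.67
eef_pos: [584.3, 172.7, 92.3]
tool_rot: [[1.0, 0.003, -0.008], [0.008, 0.01, 1.0], [0.003, -1.0, 0.01]]
force: [-0.4, -0.5, -0.1]
finger_gap: 0.4
```

Run:
```python
from h import *
np.set_printoptions(precision=1,suppress=True)
s=manip.get_state();print(s['t'],s['eef_pos'],s['force'],s['joint_positions'])
c=shot('side','side2');crop('side2',150,130,290,270,5,'side2c')
e=s['eef_pos'];print(cv2.projectPoints(np.array([e,e+[0,0,66]]),c['rvec'],c['tvec'],c['mtx'],None)[0][:,0])
```

```text
3.6667 [584.3 172.7  92.3] [-0.4 -0.5 -0.1] [ 0.3  0.7 -0.8  1.7  0.6  1.  -0.8]
[[197.7 226.5]
 [194.3 199.2]]
```

View pics/side2c.png

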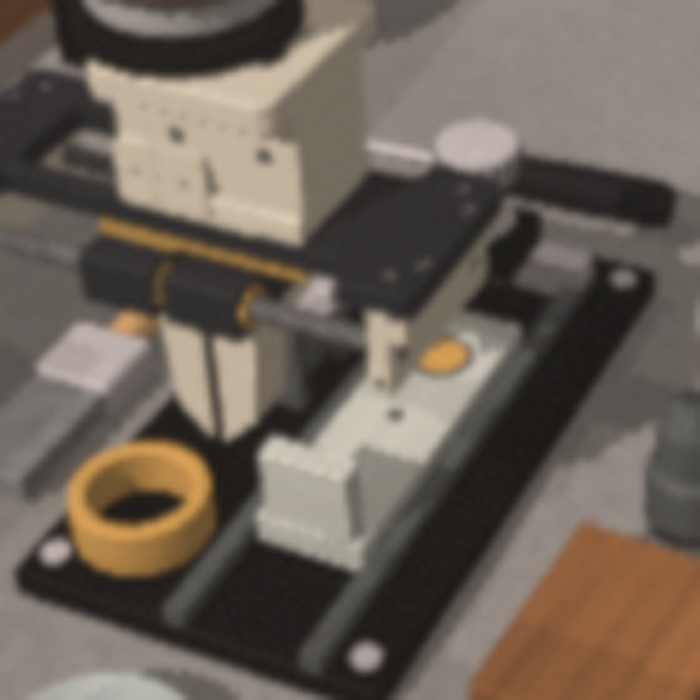

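Run:
```python
from h import *
np.set_printoptions(precision=1,suppress=True)
c=np.load('pics/side2.npz')
for u in (190,193,195,198):
  for v in range(200,222,3): print((u,v),w(c,u,v))
```

```text
(190, 200) [586.8 182.3 162.6]
(190, 203) [587.4 182.6 155.7]
(190, 206) [589.3 181.3 147.2]
(190, 209) [589.3 182.4 141.1]
(190, 212) [591.1 181.3 132.5]
(190, 215) [669.6  77.1  15.4]
(190, 218) [664.4  85.6  15.2]
(190, 221) [657.8  95.9  17.1]
(193, 200) [579.9 182.9 165.3]
(193, 203) [581.6 181.7 157. ]
(193, 206) [583.6 180.1 148.2]
(193, 209) [584.1 180.5 141.4]
(193, 212) [585.2 180.3 133.8]
(193, 215) [585.6 180.9 127. ]
(193, 218) [658.   83.2  15.5]
(193, 221) [653.5  90.8  14.5]
(195, 200) [576.4 181.8 165.6]
(195, 203) [576.5 182.8 159.5]
(195, 206) [578.3 181.5 151.1]
(195, 209) [578.7 182.  144.4]
(195, 212) [578.9 182.8 137.9]
(195, 215) [579.5 183.2 130.9]
(195, 218) [653.6  82.   16.1]
(195, 221) [648.5  90.4  15.9]
(198, 200) [570.4 181.4 167.3]
(198, 203) [570.6 182.2 161. ]
(198, 206) [571.3 182.3 154. ]
(198, 209) [572.1 182.3 146.8]
(198, 212) [572.6 182.7 140. ]
(198, 215) [573.9 181.9 131.8]
(198, 218) [647.1  79.8  16.6]
(198, 221) [643.9  85.7  13.8]
```

The fingertips are at z≈124 by camera, but the state reports 92. The real tips therefore sit about 31 mm above the reported TCP, which explains the pass over the tab. I'll go down in stages and check with the camera.

{"op": "drive_tool", "data": {
  "increments": [
    {"tx":0,"ty":0,"tz":-0.03,"wx":0,"wy":0,"wz":0,"hand":0},
    {"tx":0,"ty":0,"tz":-0.025,"wx":0,"wy":0,"wz":0,"hand":0},
    {"tx":0,"ty":0,"tz":-0.01,"wx":0,"wy":0,"wz":0,"hand":0},
    {"tx":0,"ty":0,"tz":0,"wx":0,"wy":0,"wz":0,"hand":0}
  ]
}}

```text
t: 4.05
eef_pos: [585.0, 174.5, 26.9]
tool_rot: [[1.0, 0.006, -0.01], [0.01, 0.013, 1.0], [0.006, -1.0, 0.013]]
force: [-0.5, 0.2, 0.2]
finger_gap: 0.2
```

```bash
cat > tip.py <<'E'
from h import *
import sys
np.set_printoptions(precision=1,suppress=True)
def tip(f):
    s=manip.get_state();e=s['eef_pos'];print('t',s['t'],e,s['force'])
    c=shot('side',f)
    z=c['z_map'];v,u=np.mgrid[150:270,150:290];Z=z[v,u];K=c['mtx'];R=cv2.Rodrigues(c['rvec'])[0]
    P=(np.stack([(u-K[0,2])/K[0,0]*Z,(v-K[1,2])/K[1,1]*Z,Z],-1)-c['tvec'].ravel())@R
    m=(abs(P[...,0]-e[0])<16)&(abs(P[...,1]-e[1])<13)&(P[...,2]>e[2]-15)&(Z>0)
    q=P[m];q=q[q[:,2].argsort()];print('lowest finger pts',q[:8])
    crop(f,150,130,290,270,5,f+'c')
E
python3 -c "
from tip import *
tip('side3')"
```

```text
t 4.05 [585.  174.5  26.9] [-0.5  0.2  0.2]
lowest finger pts [[578.9 187.4  12. ]
 [598.9 184.9  12.2]
 [586.9 185.5  12.3]
 [576.9 186.9  12.3]
 [588.7 186.4  12.4]
 [600.5 186.   12.6]
 [595.4 186.7  12.7]
 [574.8 186.5  12.8]]
```

View pics/side3c.png

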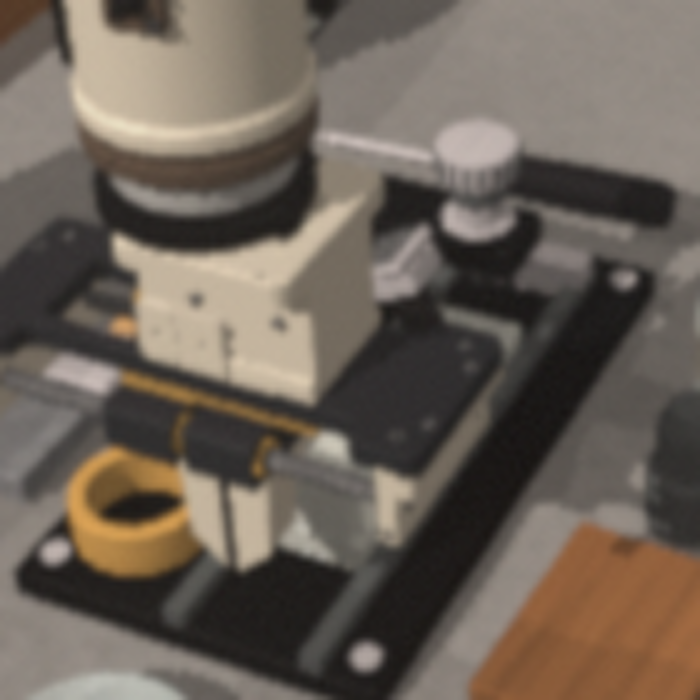

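Run:
```python
from h import *
np.set_printoptions(precision=1,suppress=True)
c=np.load('pics/side3.npz')
for u in (195,198,201):
  for v in range(228,248,3): print((u,v),w(c,u,v))
for v in range(222,242,3): print('br',(228,v),w(c,228,v))
```

```text
(195, 228) [585.  180.8  95. ]
(195, 231) [585.8 181.   87.2]
(195, 234) [585.7 182.4  80.7]
(195, 237) [587.3 181.5  71.5]
(195, 240) [587.8 182.1  64. ]
(195, 243) [610.6 152.5  19.9]
(195, 246) [609.6 155.2  14.2]
(198, 228) [576.1 183.9 100.9]
(198, 231) [577.4 183.2  92.3]
(198, 234) [577.2 184.6  86. ]
(198, 237) [580.  181.9  74.8]
(198, 240) [579.2 184.2  69.2]
(198, 243) [580.7 183.5  60.1]
(198, 246) [604.2 152.4  13.8]
(201, 228) [554.5 205.1 126.9]
(201, 231) [570.7 183.1  94.8]
(201, 234) [572.4 181.9  85.5]
(201, 237) [573.1 182.   77.6]
(201, 240) [572.9 183.5  71.1]
(201, 243) [602.7 142.7  14.3]
(201, 246) [595.9 153.6  18.3]
br (228, 222) [498.2 207.2 163.1]
br (228, 225) [497.8 208.3 157.6]
br (228, 228) [498.3 208.1 150.5]
br (228, 231) [498.1 209.2 144.7]
br (228, 234) [499.2 207.9 136.3]
br (228, 237) [499.8 207.5 128.7]
br (228, 240) [550.2 121.4  24.8]
```

Offset confirmed again: tip at about 58 against a reported 27. I'll lower to reported 10 (true ≈41) and push the tab.

{"op": "drive_tool", "data": {
  "increments": [
    {"tx":0,"ty":-0.008,"tz":-0.016,"wx":-0.5,"wy":-0.3,"wz":-0.5,"hand":0},
    {"tx":0,"ty":-0.014,"tz":0,"wx":0,"wy":0,"wz":0,"hand":0},
    {"tx":0,"ty":-0.008,"tz":0,"wx":0,"wy":0,"wz":0,"hand":0},
    {"tx":0,"ty":-0.006,"tz":0,"wx":0,"wy":0,"wz":0,"hand":0},
    {"tx":0,"ty":-0.006,"tz":0,"wx":0,"wy":0,"wz":0,"hand":0}
  ]
}}

```text
t: 4.52
eef_pos: [587.9, 134.3, 16.1]
tool_rot: [[1.0, 0.017, -0.003], [0.003, 0.008, 1.0], [0.017, -1.0, 0.008]]
force: [-0.0, 0.5, -0.2]
finger_gap: 0.6
```

{"op": "drive_tool", "data": {
  "increments": [
    {"tx":-0.003,"ty":-0.007,"tz":-0.004,"wx":-0.3,"wy":0.8,"wz":0,"hand":0},
    {"tx":0,"ty":-0.007,"tz":-0.001,"wx":0,"wy":0,"wz":0,"hand":0},
    {"tx":0,"ty":-0.007,"tz":-0.001,"wx":0,"wy":0,"wz":0,"hand":0},
    {"tx":0,"ty":-0.006,"tz":0,"wx":0,"wy":0,"wz":0,"hand":0}
  ]
}}

```text
t: 4.85
eef_pos: [586.9, 107.2, 12.7]
tool_rot: [[1.0, 0.007, -0.003], [0.003, 0.006, 1.0], [0.007, -1.0, 0.006]]
force: [-0.1, 0.4, -0.4]
finger_gap: 0.3
```

```bash
python3 -c "
from tip import *
tip('side4')"
```

```text
t 4.85 [586.9 107.2  12.7] [-0.1  0.4 -0.4]
lowest finger pts [[593.7 116.9  12.2]
 [578.1 114.5  13.4]
 [571.3 104.9  13.4]
 [576.  100.6  13.6]
 [602.2 105.9  13.9]
 [586.4 112.4  14. ]
 [584.   94.5  14.1]
 [593.7 112.3  14.1]]
```

View pics/side4c.png

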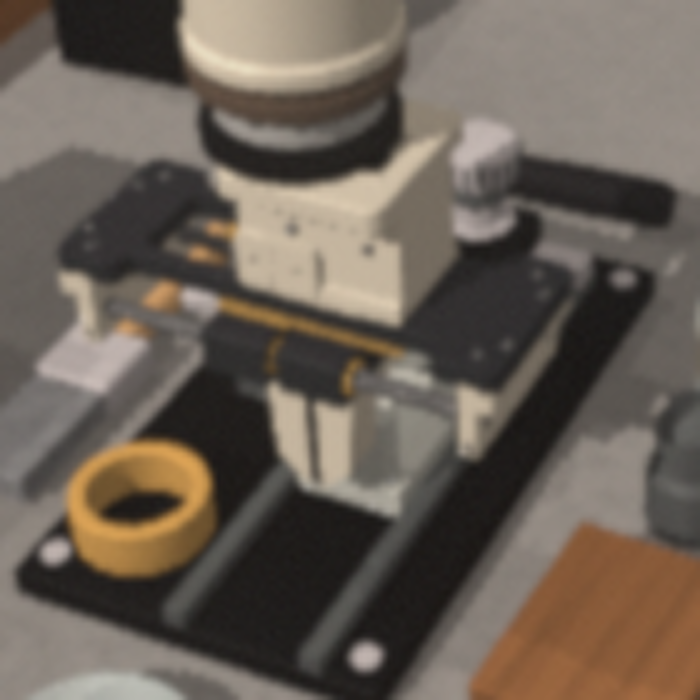

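The fingers are now against the tab's outer face and the carrier is moving. Continuing to the stop.

{"op": "drive_tool", "data": {
  "increments": [
    {"tx":-0.001,"ty":-0.005,"tz":-0.001,"wx":0,"wy":0,"wz":0,"hand":0},
    {"tx":0,"ty":-0.004,"tz":0,"wx":0,"wy":0,"wz":0,"hand":0},
    {"tx":0,"ty":-0.004,"tz":0,"wx":0,"wy":0,"wz":0,"hand":0}
  ]
}}

```text
t: 5.15
eef_pos: [585.9, 98.8, 12.5]
tool_rot: [[1.0, 0.009, -0.005], [0.005, 0.015, 1.0], [0.009, -1.0, 0.015]]
force: [-1.8, 11.7, 2.0]
finger_gap: 0.2
```

{"op": "drive_tool", "data": {
  "increments": [
    {"tx":0,"ty":-0.004,"tz":0,"wx":0,"wy":0,"wz":0,"hand":0},
    {"tx":0,"ty":-0.004,"tz":0,"wx":0,"wy":0,"wz":0,"hand":0}
  ]
}}

```text
t: 5.32
eef_pos: [585.4, 99.2, 13.6]
tool_rot: [[1.0, 0.01, -0.01], [0.01, 0.026, 1.0], [0.011, -1.0, 0.026]]
force: [-0.0, 8.2, 0.4]
finger_gap: 0.3
```

Run:
```python
from h import *
np.set_printoptions(precision=1,suppress=True)
c=shot('wrist','wr5')
e=manip.get_state()
print(e['eef_pos'],e['force'])
shot('side','side5');crop('side5',150,130,290,270,5,'side5c')
```

```text
[585.5  99.1  13.7] [-0.6  8.7  0.7]
```

View pics/side5c.png

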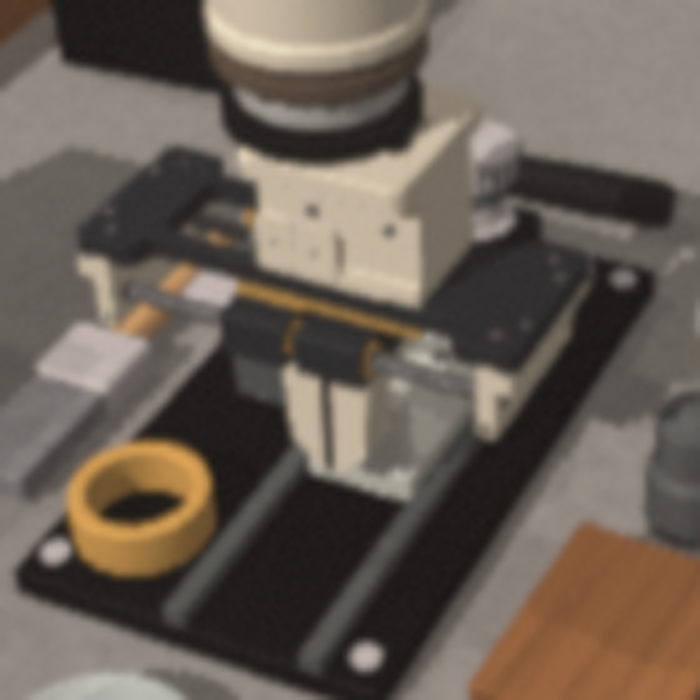

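{"op": "drive_tool", "data": {
  "increments": [
    {"tx":0,"ty":-0.008,"tz":0,"wx":-0.5,"wy":0,"wz":0,"hand":0},
    {"tx":0,"ty":-0.008,"tz":0,"wx":-0.5,"wy":0,"wz":0,"hand":0}
  ]
}}

```text
t: 5.58
eef_pos: [585.5, 98.7, 16.0]
tool_rot: [[1.0, 0.015, -0.019], [0.019, 0.028, 0.999], [0.015, -0.999, 0.028]]
force: [-1.4, 14.6, 1.4]
finger_gap: 0.7
```

Solid against the stop. I'll back off, lift above everything and check.

{"op": "drive_tool", "data": {
  "increments": [
    {"tx":0,"ty":0.015,"tz":0,"wx":-0.8,"wy":0.4,"wz":-0.8,"hand":0},
    {"tx":0,"ty":0.025,"tz":0.01,"wx":-0.8,"wy":0.4,"wz":-0.3,"hand":0},
    {"tx":0,"ty":0.01,"tz":0.035,"wx":0,"wy":0,"wz":0,"hand":0},
    {"tx":0,"ty":0,"tz":0.04,"wx":0,"wy":0,"wz":0,"hand":0},
    {"tx":0,"ty":0,"tz":0.035,"wx":0,"wy":0,"wz":0,"hand":0},
    {"tx":0,"ty":0,"tz":0,"wx":0,"wy":0,"wz":0,"hand":0}
  ]
}}

```text
t: 6.08
eef_pos: [579.4, 151.7, 136.8]
tool_rot: [[1.0, -0.009, -0.004], [0.004, -0.001, 1.0], [-0.009, -1.0, -0.001]]
force: [1.0, 1.8, 0.7]
finger_gap: 0.6
```

Run:
```python
from h import *
np.set_printoptions(precision=1,suppress=True)
print(manip.get_state()['eef_pos'],manip.get_state()['force'])
c=shot('side','side6');crop('side6',150,130,290,270,5,'side6c')
shot('wrist','wr6');shot('top','top6');crop('top6',150,90,390,270,3.3,'top6c')
```

```text
[579.4 151.7 136.8] [1.  1.8 0.7]
```

View pics/side6c.png

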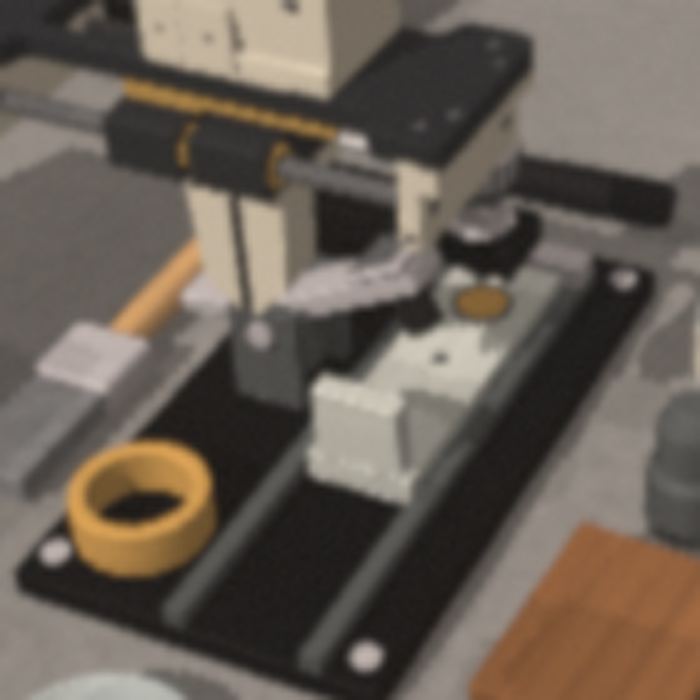

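View pics/wr6.png

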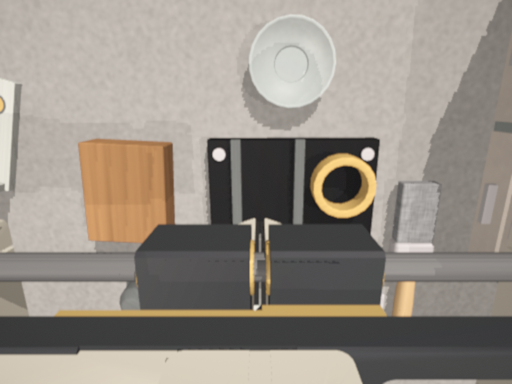

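View pics/top6c.png

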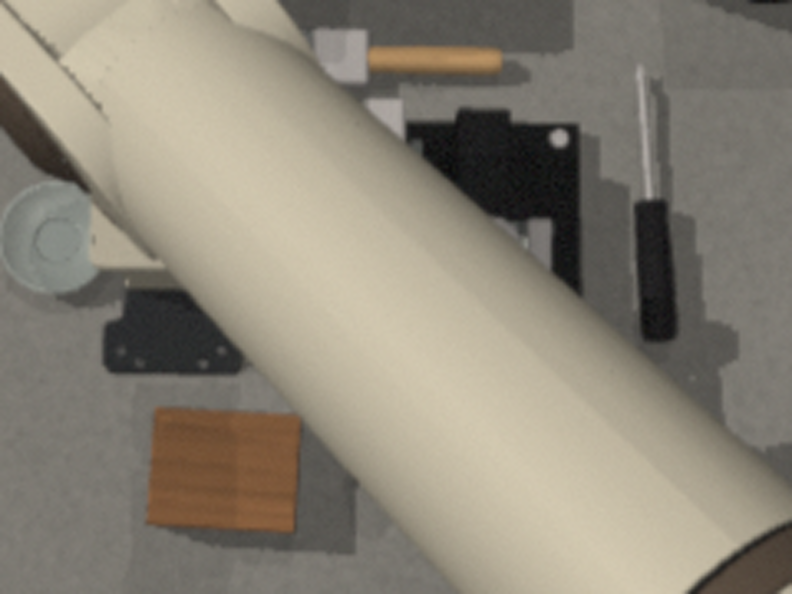

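Run:
```python
from h import *
np.set_printoptions(precision=1,suppress=True)
c=np.load('pics/side6.npz')
f=lambda x,y:(150+x/5,130+y/5)
print('tab',np.mean([w(c,*f(x,y)) for x in range(330,395,8) for y in range(410,460,8)],0))
crop('side6',235,165,290,205,12,'side6d')
c0=np.load('pics/side0.npz')
g=lambda x,y:(130+x/3.8,130+y/3.8)
print('tab0',np.mean([w(c0,*g(x,y)) for x in range(285,335,6) for y in range(360,395,6)],0))
for p in [(542,275),(550,270),(556,265),(535,285),(520,295)]: print(p,w(c,*f(*p)))
```

```text
tab [575.2  95.3  58.1]
tab0 [582.6 129.6  50.9]
(542, 275) [566.4 -67.5  31.6]
(550, 270) [566.  -75.9  29. ]
(556, 265) [562.  -73.9  34.5]
(535, 285) [566.9 -60.4  30.4]
(520, 295) [570.2 -50.5  30.3]
```

View pics/side6d.png

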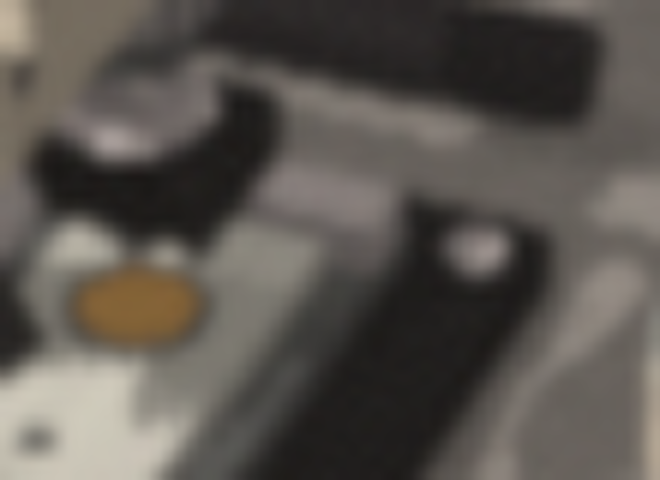

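Run:
```python
from h import *
np.set_printoptions(precision=1,suppress=True)
c=np.load('pics/side6.npz')
for y in range(205,232,3): print(y,*[w(c,u,y) for u in (216,220,224,228)])
```

```text
205 [634.   21.4  14.3] [619.8  27.1  23.3] [606.6  31.7  31.2] [598.9  27.1  30.3]
208 [596.5  82.7  64.8] [588.9  79.2  64.7] [580.7  76.6  65.6] [593.8  36.9  30.8]
211 [594.   87.7  61.3] [585.2  86.2  63.2] [575.4  86.5  66.8] [568.7  81.5  65.3]
214 [594.   88.8  53.9] [586.4  85.1  53.7] [575.5  87.1  59.1] [566.6  86.   61.3]
217 [596.3  86.   42.6] [586.4  86.1  46.2] [576.2  86.9  50.4] [566.9  86.4  53.3]
220 [597.1  85.9  33.7] [586.5  87.   38.4] [577.4  85.8  40.7] [566.5  87.8  46.3]
223 [596.8  87.3  26.4] [588.1  85.3  27.9] [578.3  85.1  31.4] [567.4  87.1  37. ]
226 [598.3  86.1  16.1] [587.7  86.9  20.7] [579.   84.9  22.3] [568.6  85.8  26.9]
229 [592.9  95.7  17.5] [585.7  91.1  16.3] [578.8  86.2  14.8] [568.5  86.8  19.2]
```

The tab face is at about 86.5, as expected for home, and the slab meets the stop. Next I move above the nose at about (595, 27, 99).

{"op": "drive_tool", "data": {
  "increments": [
    {"tx":0.004,"ty":-0.032,"tz":-0.004,"wx":0,"wy":-0.5,"wz":0,"hand":0},
    {"tx":0.004,"ty":-0.032,"tz":-0.004,"wx":0,"wy":0,"wz":0,"hand":0},
    {"tx":0.004,"ty":-0.032,"tz":-0.004,"wx":0,"wy":0,"wz":0,"hand":0},
    {"tx":0.003,"ty":-0.027,"tz":-0.004,"wx":0,"wy":0,"wz":0,"hand":0},
    {"tx":0,"ty":0,"tz":0,"wx":0,"wy":0,"wz":0,"hand":0}
  ]
}}

```text
t: 6.65
eef_pos: [584.2, 19.1, 105.3]
tool_rot: [[1.0, -0.021, -0.007], [0.007, -0.006, 1.0], [-0.022, -1.0, -0.006]]
force: [0.0, -1.7, -0.7]
finger_gap: 0.4
```

```bash
python3 -c "
from tip import *
print(manip.get_state()['eef_pos'])
shot('side','side7');crop('side7',150,80,310,240,4.5,'side7c')"
```

```text
[584.2  19.1 105.3]
```

View pics/side7c.png

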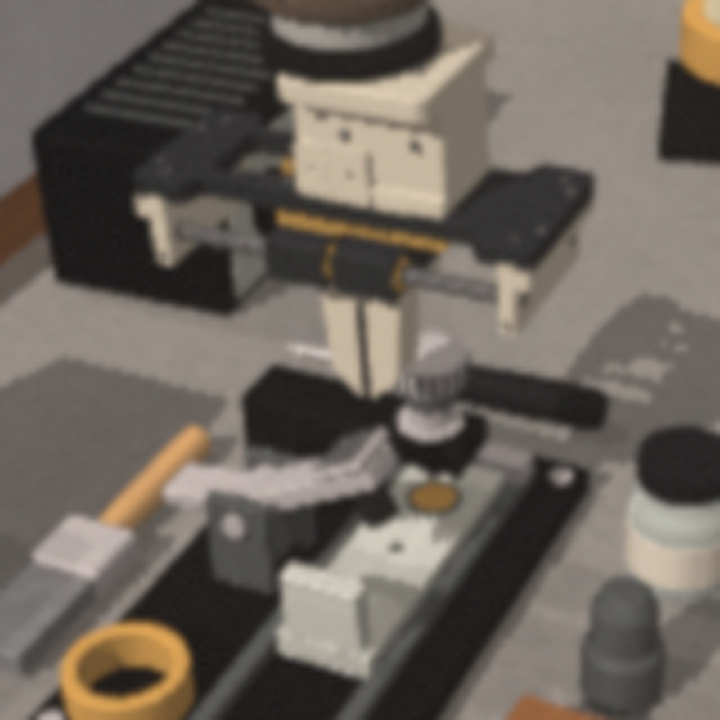

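{"op": "drive_tool", "data": {
  "increments": [
    {"tx":0.008,"ty":0.007,"tz":-0.012,"wx":0,"wy":-1.2,"wz":-0.4,"hand":0},
    {"tx":0,"ty":0,"tz":-0.01,"wx":0,"wy":0,"wz":0,"hand":0},
    {"tx":0,"ty":0,"tz":0,"wx":0,"wy":0,"wz":0,"hand":0}
  ]
}}

```text
t: 6.95
eef_pos: [588.7, 28.0, 78.9]
tool_rot: [[1.0, -0.007, 0.001], [-0.001, -0.004, 1.0], [-0.007, -1.0, -0.004]]
force: [-0.9, 0.2, 0.9]
finger_gap: 0.2
```

Run:
```python
from h import *
np.set_printoptions(precision=1,suppress=True)
print(manip.get_state()['eef_pos'])
c=shot('side','side8');crop('side8',200,130,280,210,9,'side8c')
```

```text
[588.7  28.   78.9]
```

View pics/side8c.png

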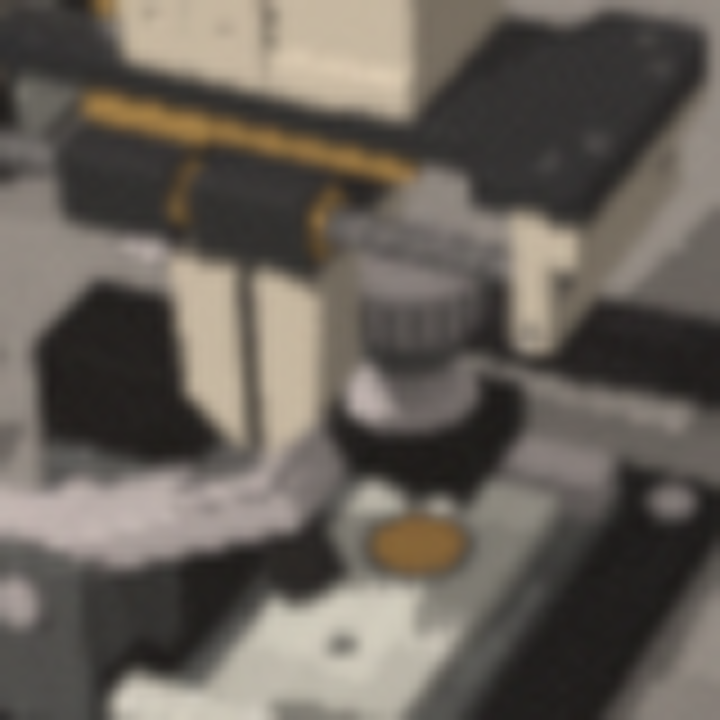

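The tip is just above the nose plate at crop (270,450). Pressing down.

{"op": "drive_tool", "data": {
  "increments": [
    {"tx":0.003,"ty":-0.001,"tz":-0.006,"wx":0,"wy":0,"wz":0,"hand":0},
    {"tx":0,"ty":0,"tz":-0.006,"wx":0,"wy":0,"wz":0,"hand":0},
    {"tx":0,"ty":0,"tz":-0.007,"wx":0,"wy":0,"wz":0,"hand":0},
    {"tx":-0.001,"ty":0,"tz":-0.007,"wx":0,"wy":0,"wz":0,"hand":0}
  ]
}}

```text
t: 7.33
eef_pos: [594.1, 30.9, 56.4]
tool_rot: [[1.0, -0.001, -0.004], [0.004, -0.003, 1.0], [-0.001, -1.0, -0.003]]
force: [-0.9, -1.2, 2.6]
finger_gap: 0.8
```

{"op": "drive_tool", "data": {
  "increments": [
    {"tx":-0.004,"ty":-0.003,"tz":-0.006,"wx":0,"wy":0,"wz":0,"hand":0},
    {"tx":-0.003,"ty":-0.001,"tz":-0.006,"wx":0,"wy":0,"wz":0,"hand":0},
    {"tx":-0.002,"ty":0,"tz":-0.003,"wx":0,"wy":0,"wz":0,"hand":0}
  ]
}}

```text
t: 7.58
eef_pos: [584.6, 27.9, 39.8]
tool_rot: [[1.0, -0.001, -0.006], [0.006, -0.002, 1.0], [-0.001, -1.0, -0.002]]
force: [-0.4, 0.2, 0.7]
finger_gap: 0.5
```

Run:
```python
from h import *
np.set_printoptions(precision=1,suppress=True)
print(manip.get_state()['eef_pos'],manip.get_state()['force'])
c=shot('side','side9');crop('side9',200,130,280,210,9,'side9c')
```

```text
[584.6  27.9  39.8] [-0.4  0.2  0.7]
```

View pics/side9c.png

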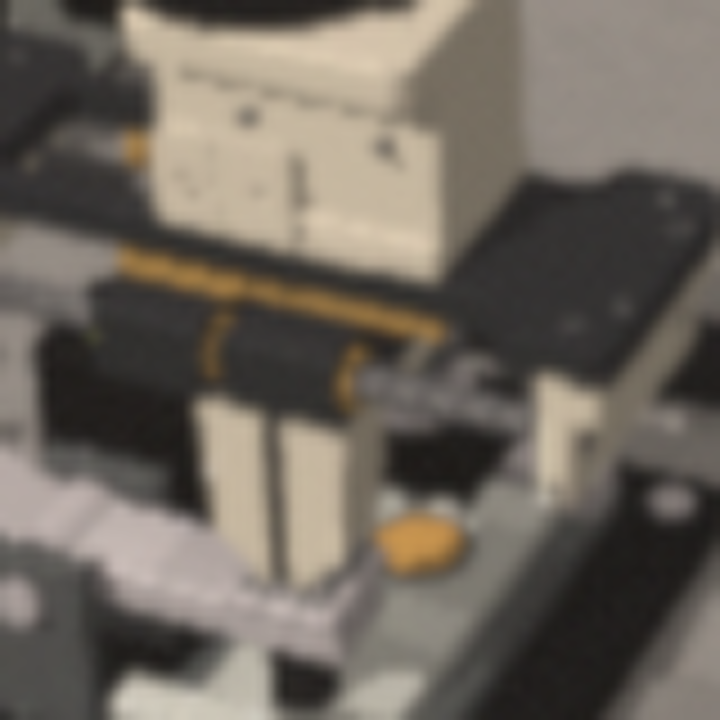

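The rocker has swung over, with the nose down and the foot on the carrier. I'll lift and move above the cap.

{"op": "drive_tool", "data": {
  "increments": [
    {"tx":0,"ty":0,"tz":0.03,"wx":0,"wy":0,"wz":0,"hand":0},
    {"tx":0,"ty":0,"tz":0.04,"wx":0,"wy":0,"wz":-0.3,"hand":0},
    {"tx":0,"ty":0,"tz":0.02,"wx":0,"wy":0,"wz":0,"hand":0},
    {"tx":0,"ty":-0.03,"tz":0,"wx":0,"wy":0,"wz":0,"hand":0},
    {"tx":0,"ty":-0.03,"tz":0,"wx":0,"wy":0,"wz":0,"hand":0},
    {"tx":0,"ty":0,"tz":0,"wx":0,"wy":0,"wz":0,"hand":0},
    {"tx":0,"ty":0,"tz":0,"wx":0,"wy":0,"wz":0,"hand":0}
  ]
}}

```text
t: 8.22
eef_pos: [580.4, -32.0, 132.0]
tool_rot: [[1.0, -0.007, -0.007], [0.007, -0.002, 1.0], [-0.007, -1.0, -0.002]]
force: [-0.2, 0.6, -0.6]
finger_gap: 0.3
```

Run:
```python
from h import *
np.set_printoptions(precision=1,suppress=True)
print(manip.get_state()['eef_pos'],manip.get_state()['force'])
c=shot('side','side10');crop('side10',190,100,300,210,6.5,'side10c')
```

```text
[580.4 -32.  132. ] [-0.2  0.6 -0.6]
```

View pics/side10c.png

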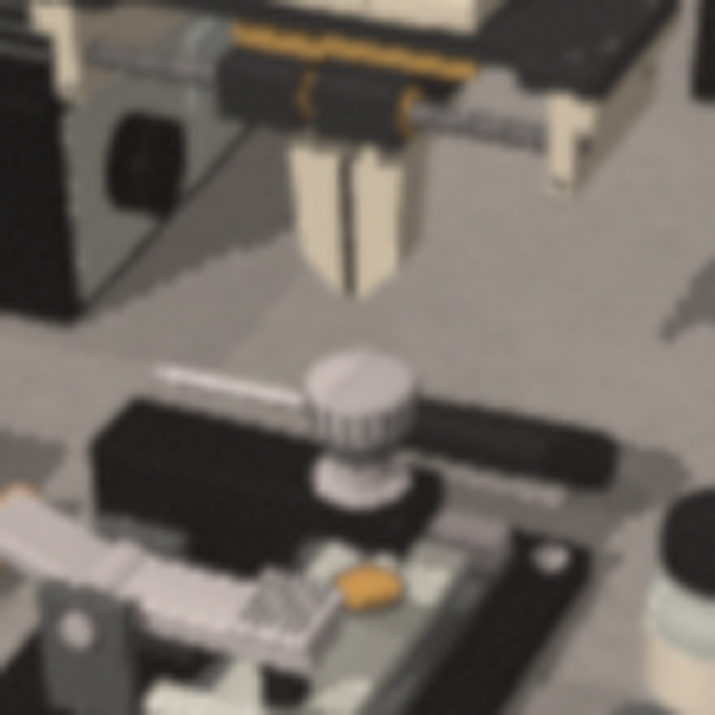

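The rocker stays clamped with the robot clear of it. Lowering towards the cap.

{"op": "drive_tool", "data": {
  "increments": [
    {"tx":0.005,"ty":-0.006,"tz":-0.018,"wx":0,"wy":-0.3,"wz":0,"hand":0},
    {"tx":0,"ty":0,"tz":-0.014,"wx":0,"wy":0,"wz":0,"hand":0},
    {"tx":0,"ty":0,"tz":0,"wx":0,"wy":0,"wz":0,"hand":0}
  ]
}}

```text
t: 8.52
eef_pos: [585.6, -36.9, 99.0]
tool_rot: [[1.0, -0.0, -0.007], [0.007, -0.002, 1.0], [-0.0, -1.0, -0.002]]
force: [-0.5, 0.6, -0.7]
finger_gap: 0.5
```

Run:
```python
from h import *
np.set_printoptions(precision=1,suppress=True)
print(manip.get_state()['eef_pos'],manip.get_state()['force'])
c=shot('side','side11');crop('side11',190,100,300,210,6.5,'side11c')
```

```text
[585.6 -36.9  99. ] [-0.5  0.6 -0.7]
```

View pics/side11c.png

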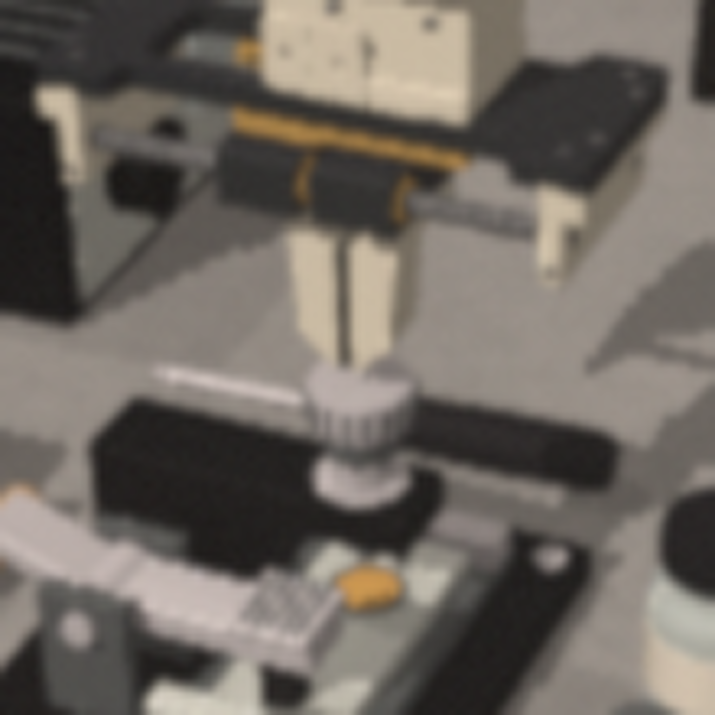

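{"op": "drive_tool", "data": {
  "increments": [
    {"tx":-0.001,"ty":0,"tz":-0.007,"wx":0,"wy":0,"wz":0,"hand":0},
    {"tx":0,"ty":0,"tz":-0.006,"wx":0,"wy":0,"wz":0,"hand":0},
    {"tx":0,"ty":0,"tz":-0.006,"wx":0,"wy":0,"wz":0,"hand":0}
  ]
}}

```text
t: 8.82
eef_pos: [585.2, -34.8, 81.8]
tool_rot: [[1.0, 0.001, -0.011], [0.011, -0.003, 1.0], [0.001, -1.0, -0.003]]
force: [-2.1, -2.3, 10.8]
finger_gap: 0.6
```

{"op": "drive_tool", "data": {
  "increments": [
    {"tx":0,"ty":-0.001,"tz":-0.006,"wx":0,"wy":0,"wz":0,"hand":0},
    {"tx":0,"ty":-0.001,"tz":-0.006,"wx":0,"wy":0,"wz":0,"hand":0},
    {"tx":0,"ty":0,"tz":-0.004,"wx":0,"wy":0,"wz":0,"hand":0}
  ]
}}

```text
t: 9.07
eef_pos: [585.4, -34.9, 73.0]
tool_rot: [[1.0, 0.0, -0.013], [0.013, -0.009, 1.0], [0.0, -1.0, -0.009]]
force: [-18.4, -5.5, 50.5]
finger_gap: 0.5
```

It bottomed out: the force rose to 50 N at the depth expected for a strike. Lifting straight off now.

{"op": "drive_tool", "data": {
  "increments": [
    {"tx":0,"ty":0,"tz":0.015,"wx":0,"wy":0,"wz":0,"hand":0},
    {"tx":0,"ty":0,"tz":0.03,"wx":0,"wy":0,"wz":0,"hand":0},
    {"tx":0,"ty":0,"tz":0.04,"wx":0,"wy":0,"wz":0,"hand":0},
    {"tx":0,"ty":0,"tz":0.04,"wx":0,"wy":0,"wz":0,"hand":0},
    {"tx":0,"ty":0,"tz":0,"wx":0,"wy":0,"wz":0,"hand":0}
  ]
}}

```text
t: 9.48
eef_pos: [583.4, -31.4, 203.7]
tool_rot: [[1.0, -0.002, -0.018], [0.018, -0.009, 1.0], [-0.002, -1.0, -0.009]]
force: [1.2, 0.7, 1.1]
finger_gap: 0.2
```

Run:
```python
from h import *
np.set_printoptions(precision=1,suppress=True)
print(manip.get_state()['eef_pos'],manip.get_state()['force'])
c=shot('side','side12');crop('side12',140,120,300,280,4.5,'side12c')
# tab face and cap
f=lambda u,v:w(c,u,v)
for y in (214,217,220,223): print(*[f(u,y) for u in (216,220,224)])
for v in range(155,166,2): print(v,f(243,v),f(246,v))
```

```text
[583.4 -31.4 203.7] [1.2 0.7 1.1]
[595.7  86.   51.1] [585.2  87.2  55.7] [576.4  85.7  57.6]
[596.4  85.9  42.4] [586.4  86.2  46.2] [576.6  86.1  49.6]
[596.9  86.2  34.1] [585.   89.3  40.8] [245.5 646.2 614.1]
[597.5  86.3  25.3] [587.7  85.9  28.6] [578.   85.6  31.8]
155 [594.7 -47.1 120.7] [589.5 -51.7 119.3]
157 [592.3 -42.  119. ] [585.5 -43.4 120. ]
159 [588.5 -34.1 119.5] [581.5 -35.  120.7]
161 [584.9 -26.7 119.5] [577.4 -26.5 121.7]
163 [582.5 -21.6 118.1] [575.6 -22.5 119.3]
165 [581.4 -19.2 114.5] [574.7 -20.4 115.6]
```

View pics/side12c.png

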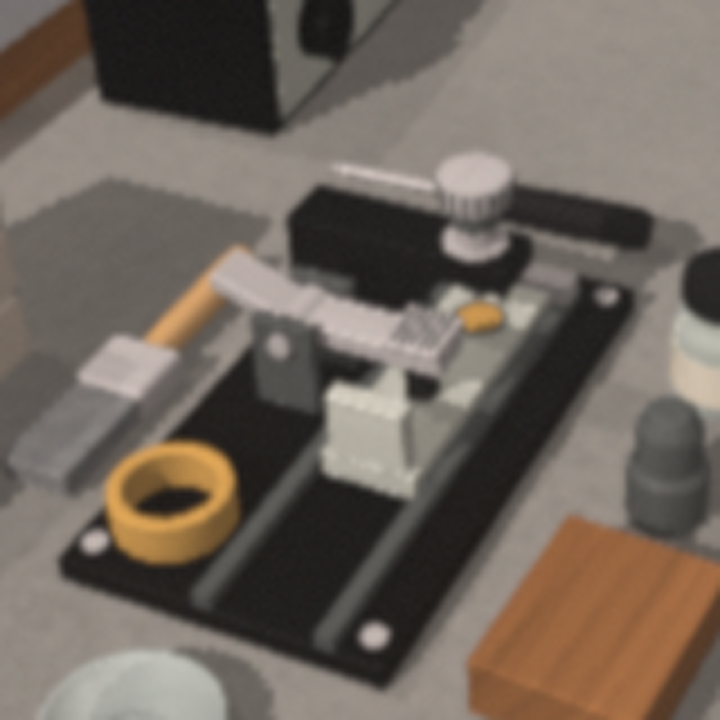

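The cap is back up at about 119.5 mm, the rocker is down on the carrier, and the tab face is still at about 86. The bystanders look unmoved. Handing in.

Run:
```python
from h import *
s=manip.get_state();print(s['t'],s['dq'].round(3))
print(manip.finish_job())
```

```text
9.5333 [-0.008  0.051  0.044  0.071  0.024 -0.031 -0.018]
the job is handed in; nothing more can be done
None
```

I did all three steps in the order asked and handed the job in at about 9.5 s, with the arm clear above the jig.

- **Carrier:** it is pushed home against the end stop. The tab's outer face went from y≈130.5 to about 86 to 87 mm (about 87.5 expected at home). The push ended on a firm 8 to 15 N reaction, and the slab meets the stop in the picture.
- **Rocker clamp:** I pressed the nose until it snapped over. It is still down on the carrier in the last image.
- **Marker:** it resisted with about 11 N, then tripped and bottomed out about 16 mm after contact, by the reported height. In the last image the cap is back up at about 119.5 mm.
- **Bystanders:** those visible in the last side view stand where they were. I did not take a final top view.

Two things disagreed or were not ideal:
- **Tool height:** the cameras showed the fingertips about 31 mm higher than the reported tool position. Because of this, my first push passed just over the tab without touching it and moved nothing. I measured the offset and allowed for it afterwards.
- **Marker force:** at the bottom of the stroke the measured force briefly reached 50 N down and about 18 N sideways, through the fingertips. That is more than the strike needed, but below the 120 N wrist limit.

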